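# Calibrate the storeroom counting scale with test weights and the key switch

## Task

Calibrate the counting scale: take the two larger test weights out of their wooden block and set them down gently on the scale's pan as one centred stack, the 500 g weight in the ring at the middle of the pan and the 200 g weight centred on top of it. Then take the red-headed key out of the block, push it fully home into the key switch on the scale's front deck before turning it - its pins are sticky, so work it in with a small wiggle if it catches - and turn it a full quarter clockwise to its stop. The switch springs back by itself, so finish while still gripping the key and holding it fully home and turned; leave the 100 g weight, the black key and everything else on the bench where they are.

Things in the scene. Friction and masses are not known exactly. Their poses are not given: they have to be found in the camera images.
- scale: counting scale, fixed, grey-white, 290 mm deep (x) by 250 wide (y). Origin: centre of its underside at bench height; its front is its -x side. Rear: flat stainless pan 190 (x) by 230 (y) mm, top at 92 mm. Front: deck at 60 mm; on the deck's +y three quarters a tilted keypad and display up to 85 mm high, at its -y end the round key switch
- pan_centre (a point): middle of the pan on its top face, 92 mm above the bench: centre of a dark marked ring of 75 mm diameter; axes as the scale's
- lock_mouth (a point): centre of the fixed key switch's face, 68 mm above the bench, z up out of it, x and y as the scale's: steel bezel 33 mm across standing 8 mm above the deck, brass plug, black keyway. A key fully home has its origin here. White dot on the deck (+x side): rest position; red dot (-y side): turned position
- plug_face (a point): same point on the turning plug; x along the keyway (along the scale's x at rest). Keyway 12.6 (x) by 5.8 mm (y), 30 deep, mouth bevelled 2 mm outwards: a tapered tip 3 mm off still enters. Inside, 10 to 18 mm down, three sticky pins reach in from the short ends; each needs some 4 N sideways, up to 15 N of push on the key, less with a 1 mm wiggle along x, and stays where pushed
- cal_switch (a joint): angle of the switch's plug, rad: 0 at rest, growing clockwise seen from above to its stop at 1.57 (keyway then along the scale's y). A spring turns it back when let go (0.08 N m at the stop). The blade has about 0.15 rad of play in the keyway: turn the key some 0.2 rad past the quarter to bring the plug to its stop
- weight_block: wooden block, fixed, 160 (x) by 260 (y) by 32 mm high. Origin: centre of its underside. Recesses 5 mm deep, 4 mm wider than the weights, at x = 35 mm: 500 g at y = 80, 200 g at y = -8, 100 g at y = -82. Slots for two upright keys at x = -60, y = 80 and -80 mm, long side along x; either key may stand in either
- weight_500: steel disc, 60 mm diameter, 22 mm high, 0.49 kg. Origin: centre of its underside, z up. Starts in the block, its underside at 27 mm, its top at 49 mm, 17 mm above the block's top
- weight_200: steel disc, 46 mm diameter, 15 mm high, 0.2 kg. Origin: centre of its underside, z up. Starts in the block, its underside at 27 mm, its top at 42 mm, 10 mm above the block's top
- weight_100: steel disc, 36 mm diameter, 12 mm high, 0.1 kg, in the block; stays there. Origin: centre of its underside
- cal_key: red-headed key, 25 to 50 g, upright in the block, blade down, lifts straight out. Origin: on its axis at the head's underside (32 mm up at the start), z up. Head 28 wide (x), 10 thick (y), 32 mm high. Blade below the origin 11 wide (x), 4.5 thick (y), 25 long, the last 5 mm tapering to 3 by 1.6. Same both ways round: a half turn about z fits too
- spare_key: a black-headed key of the same shape in the block's other slot; stays there
- parts_bin: blue stacking bin with bolts, 165 by 105 by 75 mm, loose, stays
- carton: cardboard carton, 120 by 160 by 90 mm, loose, stays
- tape_roll: roll of brown packing tape lying flat, 96 mm diameter, 48 mm high, stays
- bearing: steel bearing ring lying flat, 62 mm diameter, 18 mm high, stays
- cleaner: white bottle with a red cap, 60 mm diameter, 150 mm high, stays
There are look-alikes about, which are no part of the job. Leave any green, pink or turquoise look-alike of the weight_200 alone.

How it is judged:
By the outcome, as a careful person would: the job done as asked, in the order asked, and still so for the second after the job is handed in, while the arm keeps its last pose, push and grip.
It also fails if it takes over 72 s, if anything falls off the work surface, if the arm or the gripper's body presses on something with over 40 N, if the wrist force passes 120 N, or if a joint passes its speed limit or range.

## Robot

A 7-joint arm with a two-finger parallel gripper is mounted at the origin on the work surface. World frame = base frame: x ahead of the robot, y to its left, z up, the work surface at z = 0. Lengths are in m, angles in rad, forces in N, time in s.
With the tool pointing down it reaches from about 0.425 to 0.875 m from the base axis. Payload 8.4 kg.
Tool frame: the origin (TCP) lies at the very end of the fingers, on their centre line; the grasp point (between the pads) lies 19 mm behind it; z points along the fingers, y is the direction in which the jaws open and shut (so a half turn about z gives the same grasp; the last joint's range is limited). The gripper opens to 87 mm and grips with 3 to 60 N. Pads are 19 mm wide; open, the fingers measure 117 mm over their backs; the gripper's body (75 mm by 190 mm) begins 51 mm behind the grasp point.
Start: joints at [-1.358, 0.333, 0.04, 1.465, -0.013, 1.343, -0.059], TCP at [0.199, 0.619, 0.223] pointing down, gripper open.
Joint ranges: [-2.58, 2.58], [-0.38, 2.09], [-1.3, 1.39], [0.25, 2.4], [-1.5, 4.64], [0.08, 2.09], [-2.65, 2.65]. Speed limits (rad/s): [2.22, 2.22, 2.79, 2.79, 3.14, 3.14, 3.14].

## Interface

Orientations are given as [roll, pitch, yaw] about the fixed x, y, z axes, in that order (R = Rz(yaw) Ry(pitch) Rx(roll)).
In Python, from station import robot gives the robot as it stands. Calls block until the motion is done:
- robot.movep(position, orientation): joint-space move of the TCP to a pose.
- robot.move_straight(position, attitude=None, feed=0.15): straight line of the TCP; attitude=None keeps the orientation; feed is the mean speed in m/s.
- robot.set_joints(angles): joint-space move.
- robot.gripper_open() and robot.close_gripper(grip_force=None): open the fingers fully, or close them until they stop; grip_force is the grip in N (None keeps the last).
- robot.hold(seconds).
- robot.inverse_kinematics(position, orientation): joint angles nearest the present ones, or None.
- robot.read_camera(name): name is "scene" or "top" or "wrist"; returns a dict with "img" (480x640x3 uint8, blue, green, red), "mtx" (3x3 intrinsics, pixels), "distortion" ([k1, k2, p1, p2, k3] as OpenCV has them; the pictures are not rectified), "origin" and "attitude" of the camera in the world; the wrist camera has in their place "tool_from_camera" (4x4, takes a point from camera to tool coordinates, whose origin is the TCP and whose axes are the flange's). Camera axes: x right, y up, looking along -z (the intrinsics and any distortion apply to the point x, -y, -z); pixel columns grow to the right and rows downward; lengths in m; the calibration is good to about 2 mm. A picture is of the moment at which its call begins: read the wrist's pose just before it. There is no depth.
A pose or a line that the arm cannot do raises robot.Unreachable and nothing moves.
- robot.finish_job(): hands the job in, once; it reports no verdict.
Trained networks look in a picture, given as the dict that the camera call returned (one of the last four; its "shot" number tells which), for a name from the list of things; names that differ only in an ending like _2 or _b are one class to them, and where a whole thing is asked for, a point or a joint stands for the part that bears it (a point fixed in the world has none). Each returns a list of dicts, best first, with "p" (0 to 1); they miss things now and then, are a little off and sometimes report something else, mostly with a low value. They report only what shows in the picture. A call takes as long as a camera call. They do not tell look-alikes from the thing itself.
- robot.search_frame(thing, picture): "xy" ([column, row] in pixels, amid what is visible of it).
Readings, each from a call of its own:
- robot.read_time_s(): time.
- robot.read_joint_pos(): joint angles.
- robot.read_dq(): joint speeds.
- robot.read_joint_torque(): joint torques, N m.
- robot.read_ee_pos(): TCP position.
- robot.read_ee_rot(): TCP orientation.
- robot.read_contact_force(): force on the tool from outside, world axes, zero at the start.
- robot.read_wrist_torque(): the same for the moment, N m.
- robot.read_gripper_width(): opening from 0.0 (shut) to 1.0 (fully open).
Only numpy, scipy, OpenCV 4.12 (cv2) and the standard library are available. Lean on these libraries where they do the work, as an engineer would, in place of code of your own. Each camera call takes 0.05 s, during which the arm holds its last target.

## Working session

There is one attempt and no reset: what is moved stays moved. The work goes in short steps, each a Python script; the robot and the scene stay as the last script left them, time stands still between calls to the robot, and variables do not carry over. Pictures are saved under pics/ and viewed, and the job is handed in when it is done.

```bash
ls; mkdir -p pics; python3 - <<'E'
from station import robot
import cv2
for n in ["scene","top"]:
    d=robot.read_camera(n); cv2.imwrite(f"pics/{n}0.png",d["img"])
    print(n,d["mtx"],d["distortion"],d["origin"],d["attitude"],d["shot"])
    for t in ["scale","weight_block","weight_500","weight_200","weight_100","cal_key","spare_key","plug_face","tape_roll","cleaner","carton","parts_bin","bearing"]:
        print(t,[(r["xy"],round(r["p"],2)) for r in robot.search_frame(t,d)])
print(robot.read_time_s(),robot.read_ee_rot())
E
```

```text
pics
scene [[472.05468571   0.         322.03723923]
 [  0.         472.05468571 232.37092978]
 [  0.           0.           1.        ]] [-0.11995179  0.          0.          0.          0.        ] [ 1.2243085  -0.92359475  0.99095753] [0.85777416 0.00801817 0.6308641 ] 1
scale [([369.0, 208.4], 0.8)]
weight_block [([269.8, 275.2], 0.58)]
weight_500 [([301.5, 261.1], 0.71), ([279.9, 276.1], 0.71), ([335.2, 303.0], 0.64), ([252.9, 290.1], 0.57), ([313.7, 234.5], 0.54), ([216.1, 317.1], 0.5)]
weight_200 [([301.5, 261.1], 0.71), ([279.9, 276.1], 0.71), ([335.2, 303.0], 0.64), ([252.9, 290.1], 0.57), ([313.7, 234.5], 0.54), ([216.1, 317.1], 0.5)]
weight_100 [([301.5, 261.1], 0.71), ([279.9, 276.1], 0.71), ([335.2, 303.0], 0.64), ([252.9, 290.1], 0.57), ([313.7, 234.5], 0.54), ([216.1, 317.1], 0.5)]
cal_key [([287.9, 240.4], 0.59)]
spare_key []
plug_face []
tape_roll [([353.2, 275.7], 0.86)]
cleaner [([310.3, 309.9], 0.78)]
carton [([368.2, 208.9], 0.19)]
parts_bin [([382.3, 150.3], 0.77)]
bearing [([237.7, 266.1], 0.62), ([421.7, 176.0], 0.49)]
top [[499.90153553   0.         322.75641
[... 414 characters left out ...]
, 277.2], 0.49)]
weight_200 [([375.1, 199.1], 0.78), ([359.5, 243.4], 0.69), ([394.1, 254.8], 0.68), ([305.9, 271.7], 0.63), ([462.5, 277.2], 0.49)]
weight_100 [([375.1, 199.1], 0.78), ([359.5, 243.4], 0.69), ([394.1, 254.8], 0.68), ([305.9, 271.7], 0.63), ([462.5, 277.2], 0.49)]
cal_key [([348.8, 278.0], 0.57), ([415.8, 264.8], 0.44)]
spare_key [([408.2, 296.4], 0.52), ([360.1, 243.8], 0.38)]
plug_face [([268.5, 280.5], 0.61)]
tape_roll [([335.4, 192.3], 0.8), ([141.8, 223.4], 0.43)]
cleaner [([411.8, 195.3], 0.59)]
carton [([529.3, 296.9], 0.94)]
parts_bin [([106.3, 296.4], 0.96)]
bearing [([138.4, 215.8], 0.94), ([415.4, 266.9], 0.26)]
1.4 [-3.14153816e+00 -3.77164518e-05  2.82971038e+00]
```

View pics/scene0.png

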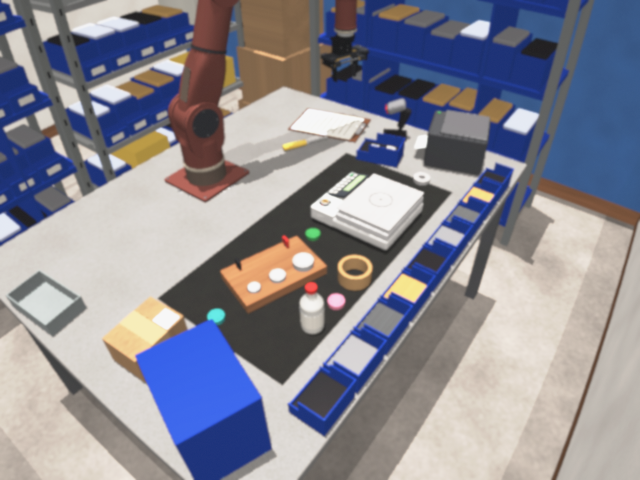

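View pics/top0.png

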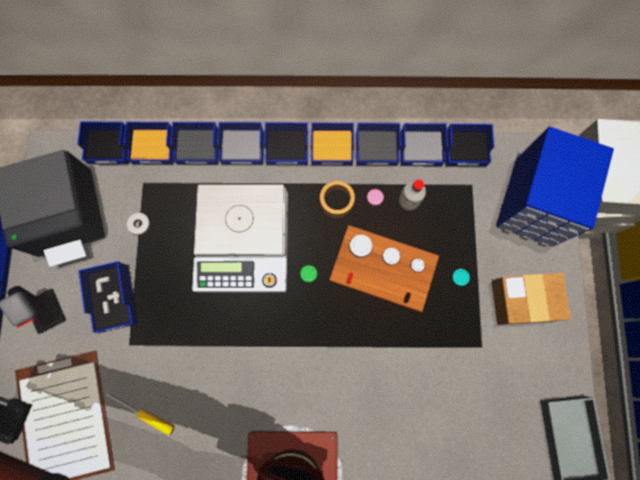

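```bash
python3 - <<'E'
import cv2
a=cv2.imread("pics/top0.png")
cv2.imwrite("pics/top0b.png",cv2.resize(a[170:330,180:450],None,fx=2.9,fy=2.9,interpolation=cv2.INTER_CUBIC))
a=cv2.imread("pics/scene0.png")
cv2.imwrite("pics/scene0b.png",cv2.resize(a[170:340,190:460],None,fx=2.9,fy=2.9,interpolation=cv2.INTER_CUBIC))
E
```

```text
(no output)
```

View pics/top0b.png

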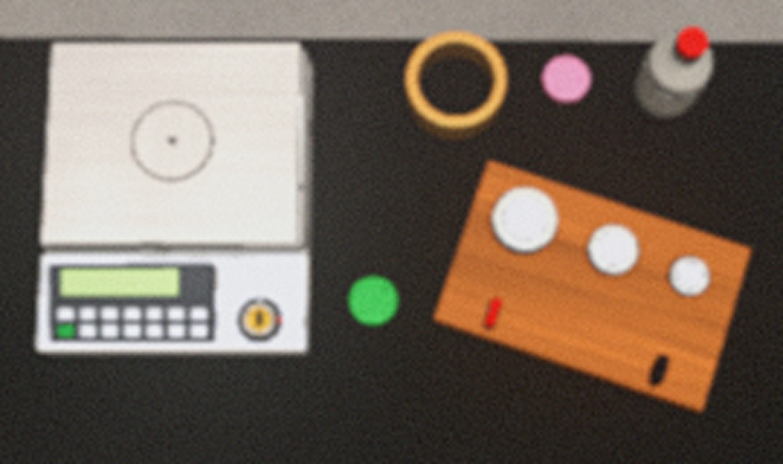

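View pics/scene0b.png

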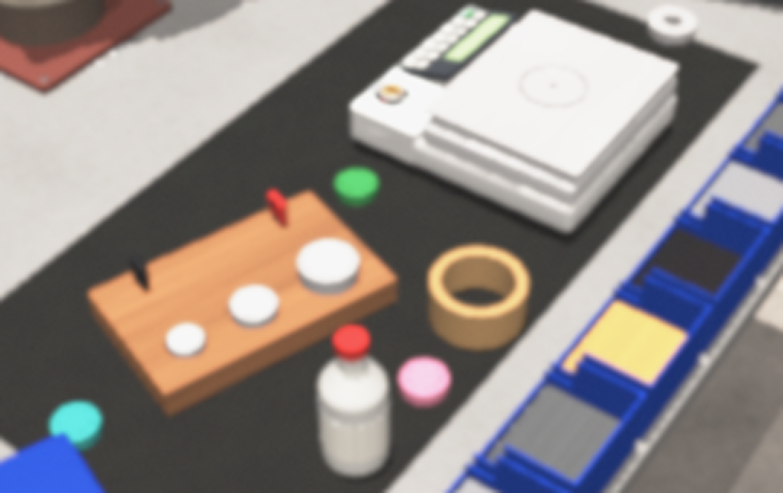

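The top view shows the 500 g disc at about (361,246), the 200 g at (392,256), the 100 g at (418,265), the red key at (349,278) and the black key at (407,298). The pan ring is at (239,218) and the key switch at (269,280). The green (309,273), pink (375,197) and turquoise (461,277) discs are look-alikes lying on the mat, while the real weights are the steel ones in the block. I'll compute poses next.

```bash
cat > h.py <<'E'
import numpy as np, cv2
from scipy.spatial.transform import Rotation as R
from scipy.optimize import least_squares
def rot(a): return R.from_euler('xyz',a).as_matrix()
F=np.diag([1,-1,-1.])
def cam(d,tcp=None,rpy=None):
    if "origin" in d: return np.array(d["origin"]),rot(d["attitude"])
    T=np.array(d["tool_from_camera"]); Rt=rot(rpy)
    return np.array(tcp)+Rt@T[:3,3], Rt@T[:3,:3]
def proj(d,C,P):
    o,Rc=C; P=np.atleast_2d(P)
    p=(P-o)@Rc@F
    return cv2.projectPoints(p.astype(float),np.zeros(3),np.zeros(3),np.array(d["mtx"]),np.array(d["distortion"]))[0].reshape(-1,2)
def unproj(d,C,px,z):
    o,Rc=C
    u=cv2.undistortPoints(np.array(px,float).reshape(-1,1,2),np.array(d["mtx"]),np.array(d["distortion"])).reshape(-1,2)
    r=np.c_[u,np.ones(len(u))]@F@Rc.T
    z=np.broadcast_to(z,len(u))
    return o+r*((z-o[2])/r[:,2])[:,None]
def tf(pose,P):
    x,y,a=pose; P=np.atleast_2d(P); c,s=np.cos(a),np.sin(a)
    return np.c_[x+c*P[:,0]-s*P[:,1], y+s*P[:,0]+c*P[:,1], P[:,2]]
def fit(d,C,P,px,x0,extra=None):
    f=lambda q:(proj(d,C,tf(q,P))-np.array(px)).ravel()
    r=least_squares(f,x0); return r.x,f(r.x).reshape(-1,2)
BLK=np.array([[.035,.08,.049],[.035,-.008,.042],[.035,-.082,.039],[-.06,.08,.064],[-.06,-.08,.064]])
E
python3 - <<'E'
from station import robot
from h import *
d=robot.read_camera("top"); C=cam(d)
px=[[361,245.5],[392,256],[417.5,265],[349.5,277.5],[407,298]]
b,r=fit(d,C,BLK,px,[.5,-.2,-.3]); print("block",b,r.round(1).tolist())
print(unproj(d,C,px,BLK[:,2]).round(4).tolist())
s=[[239.3,218.5],[269.5,280.3]]
q=unproj(d,C,s,[.092,.068]); print("pan,lock",q)
# scale corners : deck front at z .06 left/right, pan back corners
print(unproj(d,C,[[192,291],[286,291.5]],.06)); print(unproj(d,C,[[197.5,185],[284.5,185]],.092))
print("cleaner",unproj(d,C,[[418,185]],.15),"tape",unproj(d,C,[[337,197]],.048),"green",unproj(d,C,[[309,273]],.015),"pink",unproj(d,C,[[375,197]],.015))
E
```

```text
block [ 0.53756476 -0.24070177 -0.33769997] [[-0.2, -0.4], [-0.5, 0.4], [-0.1, 0.6], [0.2, -0.2], [0.6, -0.3]]
[[0.596, -0.1774, 0.049], [0.5689, -0.2613, 0.042], [0.5451, -0.33, 0.039], [0.5068, -0.1449, 0.064], [0.4536, -0.2946, 0.064]]
pan,lock [[0.65835033 0.14653215 0.092     ]
 [0.49789618 0.06487593 0.068     ]]
[[0.46966073 0.26842938 0.06      ]
 [0.4696488  0.02166818 0.06      ]]
[[0.75064954 0.26248683 0.092     ]
 [0.75168292 0.02911338 0.092     ]]
cleaner [[ 0.73407308 -0.3173212   0.15      ]] tape [[ 0.73247998 -0.11289639  0.048     ]] green [[ 0.52562473 -0.03698887  0.015     ]] pink [[ 0.74329186 -0.2214006   0.015     ]]
```

```bash
python3 - <<'E'
from station import robot
from h import *
pi=np.pi
for nm,p,ys in [("500",[.596,-.177,.035],[1.233,-1.909,-.338,2.80]),("200",[.569,-.261,.034],[1.233,-1.909]),("pan",[.658,.1465,.1],[0,pi,pi/2,-pi/2,1.233,-1.909]),("key",[.507,-.145,.036],[-.338,2.80]),("lock",[.498,.065,.1],[0,pi,-pi]),("turned",[.498,.065,.07],[-1.77,1.37,-1.37])]:
    for y in ys:
        q=robot.inverse_kinematics(p,[pi,0,y]); print(nm,round(y,2),None if q is None else np.round(q,2))
rp=robot.read_ee_pos();d=robot.read_camera("wrist"); print(d["tool_from_camera"],d["mtx"],d["distortion"])
E
```

```text
500 1.23 [-0.41  0.57  0.83  1.76 -0.48  1.03  0.26]
500 -1.91 [-0.62  0.8   1.21  1.77 -0.82  1.17 -2.64]
500 -0.34 [-0.53  0.66  1.01  1.77 -0.63  1.08 -1.2 ]
500 2.8 [-0.44  0.59  0.88  1.76 -0.52  1.04  1.85]
200 1.23 [-0.3   0.6   0.87  1.75 -0.52  1.04  0.43]
200 -1.91 [-0.47  0.81  1.21  1.76 -0.83  1.18 -2.49]
pan 0 [-0.78  0.54  0.68  1.57 -0.36  1.16 -1.59]
pan 3.14 [-0.62  0.49  0.46  1.56 -0.23  1.14  1.46]
pan 1.57 [-0.75  0.53  0.64  1.57 -0.34  1.16 -0.04]
pan -1.57 [ 0.44  0.73 -1.1   1.5   0.66  1.32  2.42]
pan 1.23 [-0.77  0.54  0.68  1.57 -0.36  1.16 -0.36]
pan -1.91 [-0.48  0.47  0.26  1.55 -0.13  1.14  2.61]
key -0.34 [-0.78  0.57  1.22  2.   -0.63  1.02 -1.16]
key 2.8 [-0.55  0.37  0.88  2.   -0.36  0.93  1.74]
lock 0 [-0.88  0.16  0.72  2.   -0.12  1.03 -1.67]
lock 3.14 [-0.78  0.15  0.62  1.99 -0.1   1.03  1.45]
lock -3.14 [-0.78  0.15  0.62  1.99 -0.1   1.03  1.45]
turned -1.77 [ 0.73  0.37 -1.09  1.95  0.38  1.04  2.42]
turned 1.37 [-0.83  0.2   0.68  2.02 -0.15  0.97 -0.27]
turned -1.37 [-1.31  0.48  1.34  2.04 -0.55  1.06 -2.65]
[[ 6.61739886e-04  9.52321414e-01  3.05095865e-01  8.52816809e-02]
 [ 9.99999308e-01 -9.26985982e-04  7.24523660e-04 -8.23066169e-04]
 [ 9.72798986e-04  3.05095175e-01 -9.52321368e-01 -1.62140723e-01]
 [ 0.00000000e+00  0.00000000e+00  0.00000000e+00  1.00000000e+00]] [[395.71832419   0.         318.13208859]
 [  0.         395.71832419 240.52916488]
 [  0.           0.           1.        ]] [-0.06324799  0.          0.          0.          0.        ]
```

```bash
python3 - <<'E'
from station import robot
from h import *
robot.movep([.596,-.177,.15],[np.pi,0,1.233])
p,a=robot.read_ee_pos(),robot.read_ee_rot(); d=robot.read_camera("wrist"); cv2.imwrite("pics/w1.png",d["img"]); print(p,a,robot.read_time_s())
C=cam(d,p,a)
print(proj(d,C,tf([.5376,-.2407,-.3377],BLK)).round(1).tolist())
for t in ["weight_500","cal_key","weight_block"]: print(t,[(r["xy"],round(r["p"],2)) for r in robot.search_frame(t,d)])
E
```

```text
[ 0.59636736 -0.17596721  0.14989545] [-3.14142422e+00 -3.28522860e-04  1.23464722e+00] 4.675
[[320.7, 240.0], [320.2, 343.8], [319.8, 416.1], [178.5, 246.5], [201.7, 435.0]]
weight_500 [([327.1, 408.0], 0.88), ([325.3, 331.6], 0.82), ([515.5, 221.3], 0.75), ([326.4, 238.1], 0.73), ([164.2, 82.3], 0.61)]
cal_key [([186.9, 241.6], 0.81)]
weight_block [([267.7, 270.9], 0.86)]
```

View pics/w1.png

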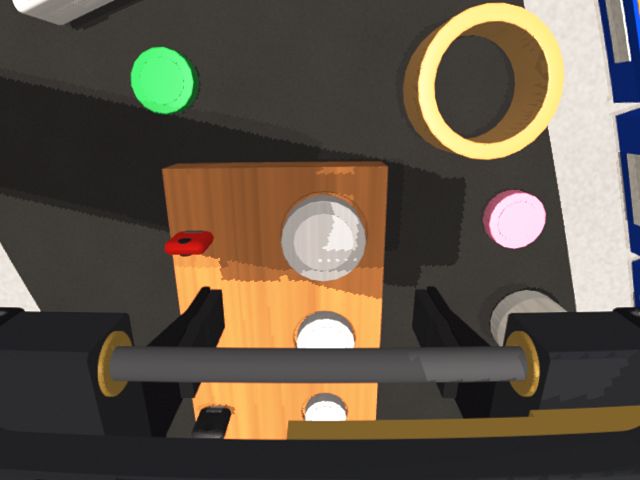

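The wrist view shows the 500 g disc at about (323,236), the 200 g at (325,333), the 100 g at (325,408), the red key at (188,243), and the black key at (212,425). The green and pink discs are off the block. I'll crop in to refine this.

```bash
python3 - <<'E'
from h import *
import pickle
im=cv2.imread("pics/w1.png")
cv2.imwrite("pics/w1c.png",cv2.resize(im[180:370,150:400],None,fx=3.1,fy=3.1,interpolation=cv2.INTER_CUBIC))
E
```

```text
(no output)
```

View pics/w1c.png

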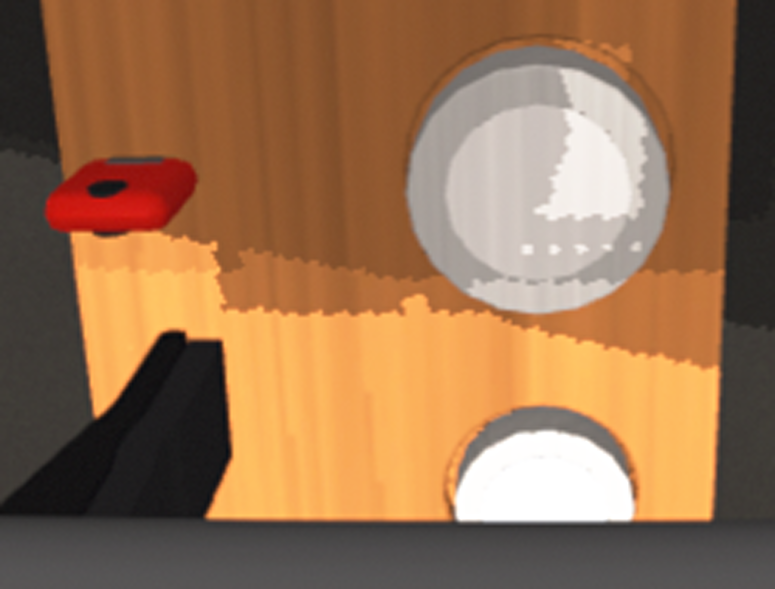

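```bash
python3 - <<'E'
from h import *
im=cv2.imread("pics/w1.png")
d=dict(mtx=[[395.71832419,0,318.13208859],[0,395.71832419,240.52916488],[0,0,1]],distortion=[-0.06324799,0,0,0,0],tool_from_camera=[[ 6.61739886e-04,9.52321414e-01,3.05095865e-01,8.52816809e-02],[9.99999308e-01,-9.26985982e-04,7.24523660e-04,-8.23066169e-04],[9.72798986e-04,3.05095175e-01,-9.52321368e-01,-1.62140723e-01],[0,0,0,1]])
p=[ 0.59636736,-0.17596721,0.14989545];a=[-3.14142422e+00,-3.28522860e-04,1.23464722e+00]
C=cam(d,p,a)
Rt=rot(a)
pts=np.array([[0,0,0],[.0095,.0435,0],[.0095,-.0435,0],[-.0095,.0435,0],[-.0095,-.0435,0]])@Rt.T+p
print(proj(d,C,pts))
w=unproj(d,C,[[323.5,240.5],[325.8,338]],[.049,.042]);print(w)
print((w-p)@Rt)
b=np.array([.5376,-.2407,-.3377])
print(proj(d,C,tf(b,[[.08,.13,.032],[-.08,.13,.032]])))
cv2.imwrite("pics/w1d.png",cv2.resize(im[270:450,190:440],None,fx=3.1,fy=3.1,interpolation=cv2.INTER_CUBIC))
E
```

```text
[[320.15543742 310.02279017]
 [416.69103458 290.97531972]
 [223.7036634  290.79553263]
 [413.36943181 328.08482155]
 [226.83385907 327.9097992 ]]
[[ 0.59927552 -0.17584907  0.049     ]
 [ 0.57432225 -0.25420585  0.042     ]]
[[ 0.00103766  0.00272342  0.10089534]
 [-0.08116688  0.00501423  0.10786795]]
[[385.09595763 167.88076302]
 [159.37121579 167.97589559]]
```

View pics/w1d.png

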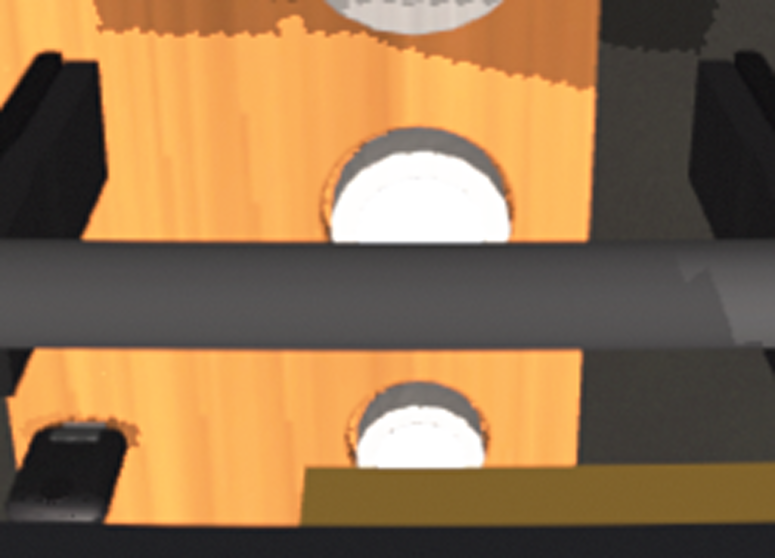

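```bash
python3 - <<'E'
from station import robot
from h import *
pi=np.pi
X,Y=.5993,-.1758
robot.movep([X,Y,.075],[pi,0,1.233])
robot.move_straight([X,Y,.036],feed=.08)
print(robot.read_contact_force(),robot.read_time_s())
robot.close_gripper(30)
print("w",robot.read_gripper_width(),robot.read_ee_pos(),robot.read_contact_force())
robot.move_straight([X,Y,.13],feed=.12)
print("w",robot.read_gripper_width(),robot.read_contact_force())
robot.movep([.658,.0665,.19],[pi,0,pi/2])
p,a=robot.read_ee_pos(),robot.read_ee_rot(); d=robot.read_camera("wrist"); cv2.imwrite("pics/w2.png",d["img"]); print(p,a,robot.read_time_s())
import pickle; pickle.dump((d,p,a),open("w2.pkl","wb"))
C=cam(d,p,a); print(proj(d,C,[[.658,.1465,.092],[.498,.065,.068]]))
for t in ["weight_500","pan_centre","plug_face"]: print(t,[(r["xy"],round(r["p"],2)) for r in robot.search_frame(t,d)])
E
```

```text
[-0.34685699 -0.23465386 -0.37950435] 5.8667
w 0.6842332425486101 [ 0.59950516 -0.17580889  0.03617435] [0.03895398 0.02448046 1.60304781]
w 0.681993183593902 [ 0.38600812 -0.127967   -4.892079  ]
[0.65767141 0.0649433  0.18964808] [-3.14099682e+00  1.19062488e-03  1.56893347e+00] 8.4583
[[320.2963646  117.8610928 ]
 [110.22550878 231.23723788]]
weight_500 [([186.3, 309.7], 0.78), ([319.3, 304.7], 0.73)]
pan_centre [([262.1, 128.1], 0.56)]
plug_face [([112.7, 233.4], 0.58)]
```

View pics/w2.png

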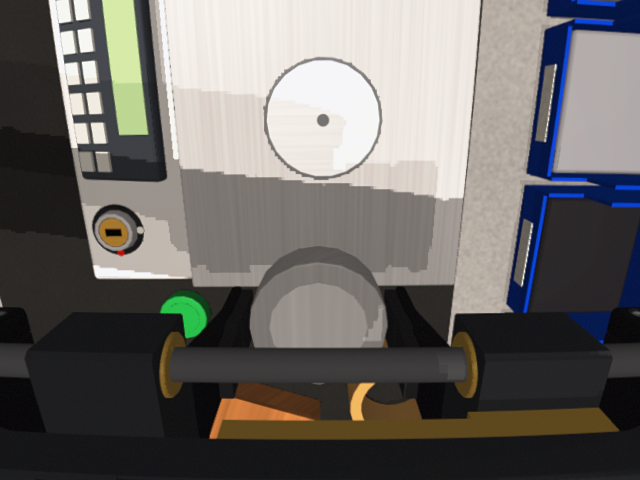

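```bash
python3 - <<'E'
from h import *
import pickle
d,p,a=pickle.load(open("w2.pkl","rb")); C=cam(d,p,a)
q=unproj(d,C,[[322.5,119.5],[114.5,233]],[.092,.068]); print(q, np.degrees(np.arctan2(*(q[0]-q[1])[[1,0]])))
# white/red dots
im=d["img"].copy()
Rt=rot(a); th=np.linspace(0,2*np.pi,60)
for off,c in [(0,(0,0,255)),]:
    for z in [-.013,.009]:
        P=np.c_[.03*np.cos(th)+off,.03*np.sin(th),0*th+z]@Rt.T+p
        cv2.polylines(im,[proj(d,C,P).round().astype(int)],True,c,1)
ring=q[0]+np.c_[.0375*np.cos(th),.0375*np.sin(th),0*th]
cv2.polylines(im,[proj(d,C,ring).round().astype(int)],True,(0,0,255),1)
cv2.imwrite("pics/w2a.png",cv2.resize(im[40:400,60:500],None,fx=1.7,fy=1.65))
cv2.imwrite("pics/w2b.png",cv2.resize(d["img"][180:300,70:200],None,fx=5,fy=5,interpolation=cv2.INTER_CUBIC))
E
```

```text
[[0.65939089 0.14549911 0.092     ]
 [0.50115585 0.06358971 0.068     ]] 27.36806903978239
```

View pics/w2a.png

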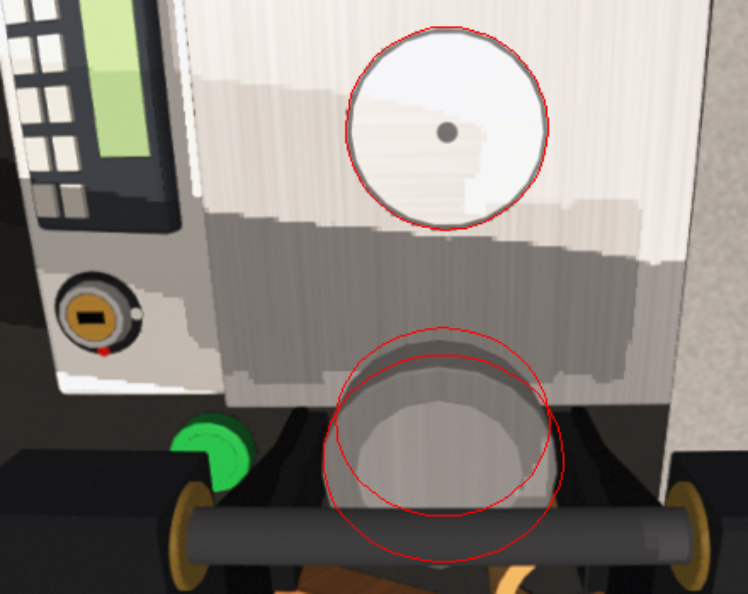

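View pics/w2b.png

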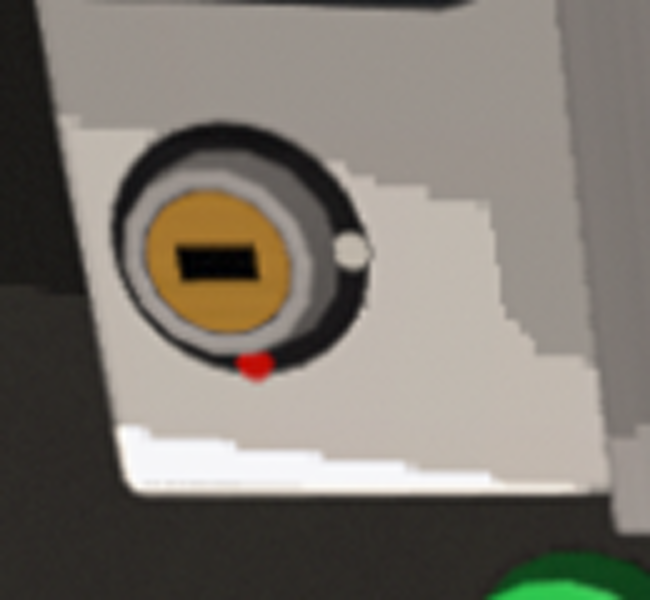

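The lock shows at (114,233), with the white dot on its +x side and the red dot on its -y side, and the ring centre at (322.5,119.5). The arm may still have been settling when I took that picture, so I'll repeat the shot with it at rest.

```bash
python3 - <<'E'
from station import robot
from h import *
import pickle
robot.hold(.2)
p,a=robot.read_ee_pos(),robot.read_ee_rot(); d=robot.read_camera("wrist"); print(p,a,robot.read_time_s())
pickle.dump((d,p,a),open("w3.pkl","wb"))
C=cam(d,p,a)
g=cv2.cvtColor(d["img"],cv2.COLOR_BGR2GRAY)
# dot in ring
m=(g[105:135,308:338]<140).astype(np.uint8); n,l,s,c=cv2.connectedComponentsWithStats(m); k=1+np.argmax(s[1:,4]); print(s[k],c[k]+[308,105])
im=d["img"].copy(); Rt=rot(a); th=np.linspace(0,2*np.pi,60)
for off,c2 in [(0,(0,0,255)),(-.002,(0,255,0))]:
    for z,r in [(-.013,.0293),(.009,.0293)]:
        P=np.c_[r*np.cos(th)+off,r*np.sin(th),0*th+z]@Rt.T+p
        cv2.polylines(im,[(proj(d,C,P)*16).round().astype(int)],True,c2,1,cv2.LINE_AA,4)
cv2.imwrite("pics/w3a.png",cv2.resize(im[230:360,220:420],None,fx=4,fy=4))
q=unproj(d,C,[c[k]+[308,105]],.092); print(q)
cv2.imwrite("pics/w3b.png",cv2.resize(d["img"][180:300,70:200],None,fx=5,fy=5,interpolation=cv2.INTER_CUBIC))
E
```

```text
[0.65795704 0.06588173 0.18993697] [-3.14148023e+00 -1.76518865e-06  1.56980929e+00] 8.8583
[ 9 11 11 11 98] [322.12244898 121.1122449 ]
[[0.6594196  0.14556451 0.092     ]]
```

View pics/w3a.png

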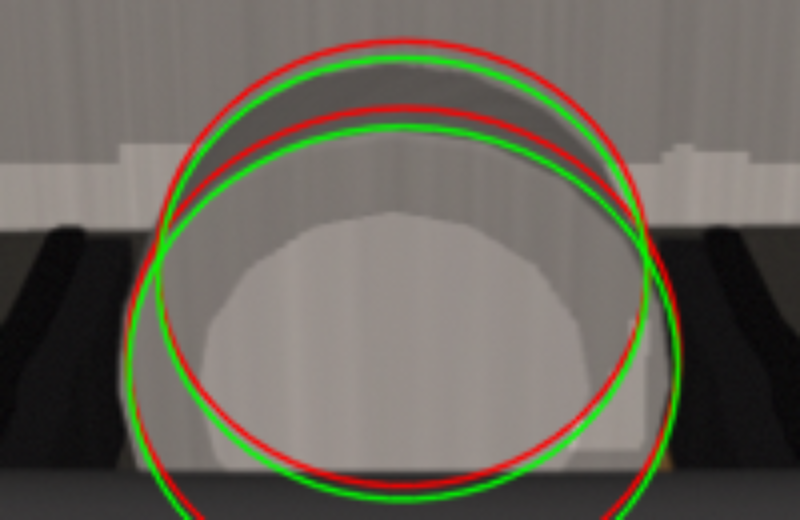

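View pics/w3b.png

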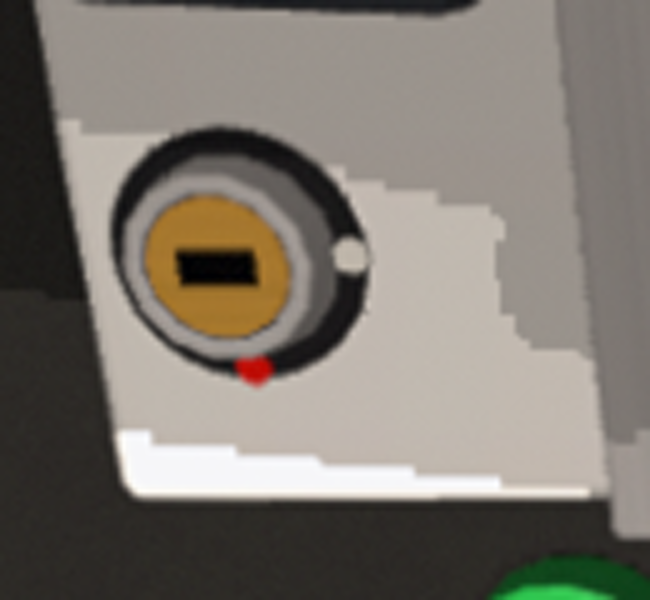

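```bash
cat >> h.py <<'E'
def lower(robot,x,y,z0,zmin,step=.0007,dF=2.0,feed=.02):
    f0=robot.read_contact_force()[2]; z=z0
    while z>zmin:
        z-=step; robot.move_straight([x,y,z],feed=feed)
        f=robot.read_contact_force()[2]
        if f-f0>dF: break
    print("lower z",z,f0,f,robot.read_ee_pos(),robot.read_time_s()); return z
E
python3 - <<'E'
from station import robot
from h import *
import pickle
pi=np.pi; X,Y=.660,.1478
robot.movep([X,Y,.125],[pi,0,pi/2])
robot.move_straight([X,Y,.1035],feed=.06); robot.hold(.1)
lower(robot,X,Y,.1035,.0985)
robot.gripper_open()
robot.move_straight([X,Y,.16],feed=.15)
robot.move_straight([X,Y-.03,.2],feed=.15)
robot.hold(.2)
p,a=robot.read_ee_pos(),robot.read_ee_rot(); d=robot.read_camera("wrist"); print(p,a,robot.read_time_s())
pickle.dump((d,p,a),open("w4.pkl","wb")); cv2.imwrite("pics/w4.png",d["img"])
E
```

```text
lower z 0.10069999999999997 -5.169553023790556 2.2706597343506387 [0.66003863 0.14779291 0.10119499] 10.9667
[0.65948346 0.11875512 0.19888251] [-3.14007148e+00  1.27513655e-04  1.57194103e+00] 13.025
```

View pics/w4.png

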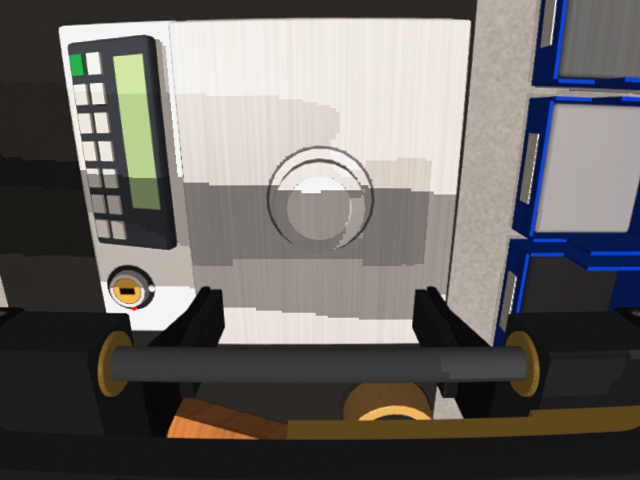

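```bash
python3 - <<'E'
from h import *
import pickle
d,p,a=pickle.load(open("w4.pkl","rb")); C=cam(d,p,a)
cv2.imwrite("pics/w4a.png",cv2.resize(d["img"][135:265,250:390],None,fx=5,fy=4.6,interpolation=cv2.INTER_CUBIC))
th=np.linspace(0,2*np.pi,80)
im=cv2.resize(d["img"][135:265,250:390],None,fx=5,fy=4.6,interpolation=cv2.INTER_CUBIC)
def circ(c,r,z,col):
    P=np.c_[c[0]+r*np.cos(th),c[1]+r*np.sin(th),0*th+z]
    q=(proj(d,C,P)-[250,135]+.5)*[5,4.6]-.5
    cv2.polylines(im,[(q*16).round().astype(int)],True,col,1,cv2.LINE_AA,4)
rc=(.6594,.1456)
circ(rc,.0375,.092,(0,0,255)); circ(rc,.0293,.114,(0,255,0)); circ(rc,.030,.092,(255,0,0))
cv2.imwrite("pics/w4b.png",im)
E
```

```text
(no output)
```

View pics/w4b.png

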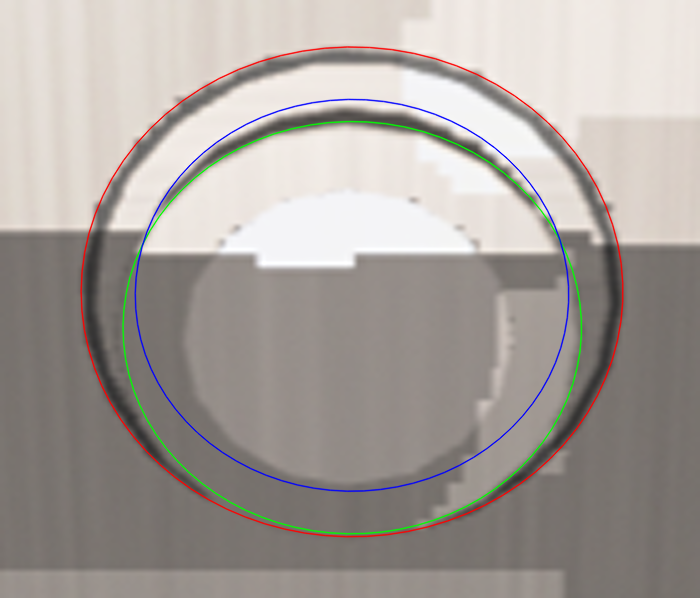

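View pics/w4a.png

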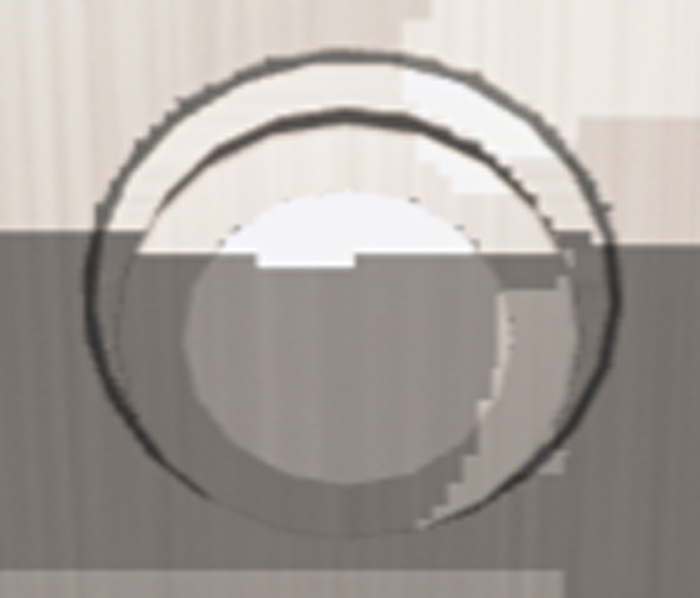

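The 500 g disc sits inside the ring, concentric to within about 0.8 mm. Next is the 200 g weight.

```bash
python3 - <<'E'
from station import robot
from h import *
import pickle
pi=np.pi
robot.movep([.574,-.254,.15],[pi,0,1.233]); robot.hold(.25)
p,a=robot.read_ee_pos(),robot.read_ee_rot(); d=robot.read_camera("wrist"); print(p,a,robot.read_time_s())
pickle.dump((d,p,a),open("w5.pkl","wb")); cv2.imwrite("pics/w5.png",d["img"])
C=cam(d,p,a); print(proj(d,C,[p-[0,0,.108]]))
cv2.imwrite("pics/w5a.png",cv2.resize(d["img"][130:330,220:420],None,fx=3.9,fy=3,interpolation=cv2.INTER_CUBIC))
E
```

```text
[ 0.57456351 -0.25309688  0.15000195] [ 3.14154369e+00 -4.62720136e-05  1.23468877e+00] 14.7583
[[319.20551176 236.16644388]]
```

View pics/w5.png

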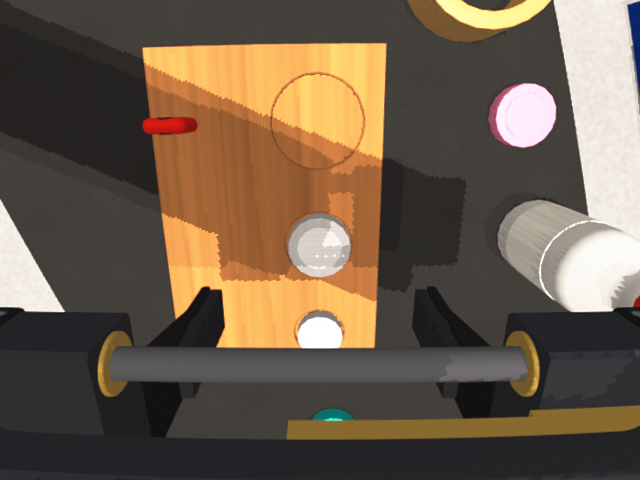

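View pics/w5a.png

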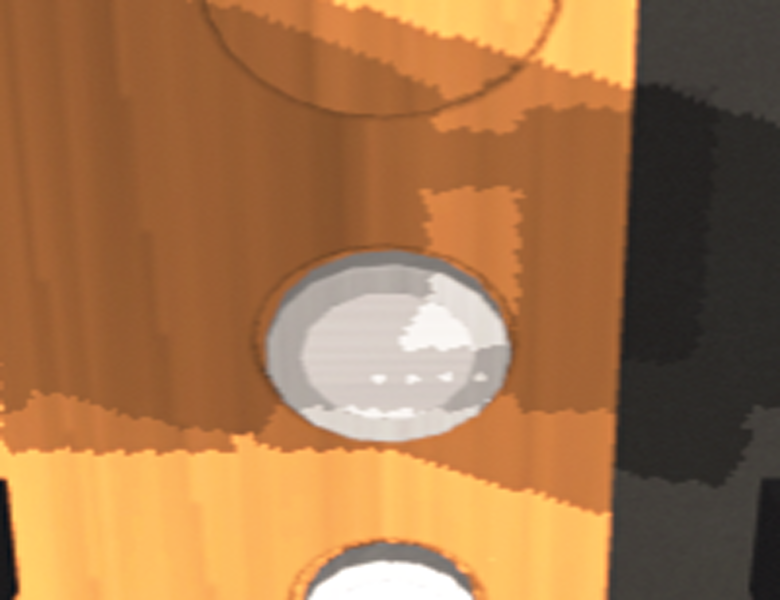

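```bash
python3 - <<'E'
from station import robot
from h import *
import pickle
d,p,a=pickle.load(open("w5.pkl","rb")); C=cam(d,p,a); Rt=rot(a)
w=unproj(d,C,[[319.6,247.3]],.042)[0]; t=(w-p)@Rt
w2=w+Rt@np.array([0,.0008,0]); print(w,t,w2)
pi=np.pi; X,Y=w2[:2]
print("recess500",unproj(d,C,[[317.5,120.5]],.032),"redkey",unproj(d,C,[[170,125]],.064))
robot.movep([X,Y,.075],[pi,0,1.233])
robot.move_straight([X,Y,.0345],feed=.06)
print(robot.read_contact_force(),robot.read_time_s(),robot.read_ee_pos())
robot.close_gripper(25)
print("w",robot.read_gripper_width(),robot.read_ee_pos(),robot.read_contact_force())
robot.move_straight([X,Y,.13],feed=.12)
robot.movep([.660,.0978,.21],[pi,0,pi/2]); robot.hold(.25)
p,a=robot.read_ee_pos(),robot.read_ee_rot(); d=robot.read_camera("wrist"); cv2.imwrite("pics/w6.png",d["img"]); print(p,a,robot.read_time_s(),robot.read_gripper_width(),robot.read_contact_force())
pickle.dump((d,p,a),open("w6.pkl","wb")); C=cam(d,p,a);Rt=rot(a)
th=np.linspace(0,2*np.pi,80)
im=cv2.resize(d["img"][120:370,210:430],None,fx=3.2,fy=2.4,interpolation=cv2.INTER_CUBIC)
def dr(P,col):
    q=(proj(d,C,P)-[210,120]+.5)*[3.2,2.4]-.5
    cv2.polylines(im,[(q*16).round().astype(int)],True,col,1,cv2.LINE_AA,4)
for z in (-.0075,.0075): dr(np.c_[.0225*np.cos(th),.0225*np.sin(th),0*th+z]@Rt.T+p,(0,255,0))
dr(np.c_[.6588+.0293*np.cos(th),.1452+.0293*np.sin(th),0*th+.114],(0,0,255))
cv2.imwrite("pics/w6a.png",im)
E
```

```text
[ 0.5720707  -0.26113301  0.042     ] [-0.00841363  0.00029183  0.10800158] [ 0.57282594 -0.26139686  0.04200004]
recess500 [[ 0.59956503 -0.17771288  0.032     ]] redkey [[ 0.51409985 -0.14950702  0.064     ]]
[ 0.38165036 -0.16944703  1.00199295] 15.9833 [ 0.5729074  -0.26160766  0.03468866]
w 0.5179381340190982 [ 0.57283673 -0.26140233  0.0345198 ] [-0.51836821  0.28167459  0.18193223]
[0.65998842 0.09656828 0.209962  ] [-3.14147473e+00  4.65147644e-05  1.56897270e+00] 19.425 0.5152740401714856 [ 0.00380843  0.50488461 -1.40338272]
```

View pics/w6a.png

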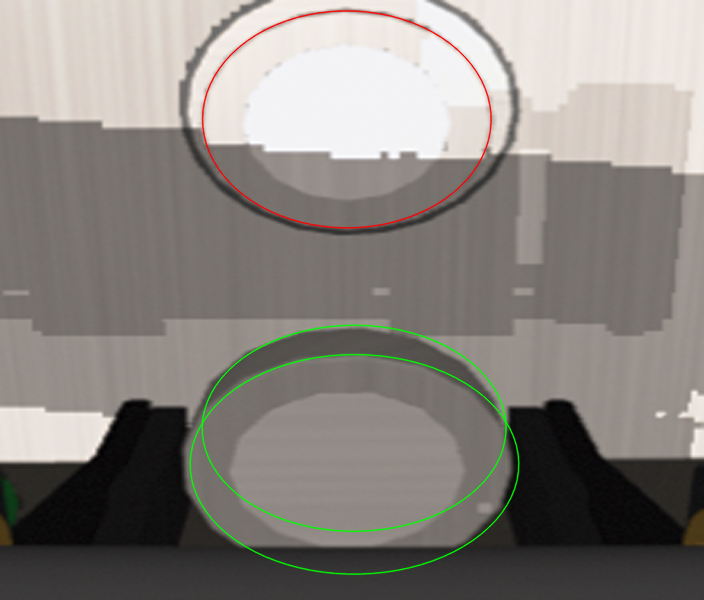

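```bash
python3 - <<'E'
from station import robot
from h import *
import pickle
pi=np.pi; X,Y=.660,.1456
robot.movep([X,Y,.145],[pi,0,pi/2])
robot.move_straight([X,Y,.124],feed=.06); robot.hold(.15)
print(robot.read_ee_pos())
lower(robot,X,Y,.124,.1185,dF=1.5)
robot.gripper_open()
robot.move_straight([X,Y,.17],feed=.12)
robot.move_straight([X,Y-.03,.22],feed=.15)
robot.hold(.25)
p,a=robot.read_ee_pos(),robot.read_ee_rot(); d=robot.read_camera("wrist"); print(p,a,robot.read_time_s())
pickle.dump((d,p,a),open("w7.pkl","wb")); C=cam(d,p,a)
o=np.array([250,130]);im=cv2.resize(d["img"][130:260,250:390],None,fx=5,fy=4.6,interpolation=cv2.INTER_CUBIC)
cv2.imwrite("pics/w7a.png",im)
th=np.linspace(0,2*np.pi,80)
for r,z in((.0375,.092),(.0293,.114),(.0225,.129)):
    P=np.c_[.6594+r*np.cos(th),.1456+r*np.sin(th),0*th+z]
    q=(proj(d,C,P)-o+.5)*[5,4.6]-.5
    cv2.polylines(im,[(q*16).round().astype(int)],True,(0,0,255),1,cv2.LINE_AA,4)
cv2.imwrite("pics/w7b.png",im)
cv2.imwrite("pics/w7.png",d["img"])
E
```

```text
[0.66025717 0.14551422 0.1243917 ]
lower z 0.12119999999999997 -1.2157852525568345 2.26121029247256 [0.66009576 0.14563103 0.12153123] 21.4917
[0.65958758 0.11634846 0.21904406] [-3.14026952e+00  2.73574466e-04  1.57171033e+00] 23.85
```

View pics/w7a.png

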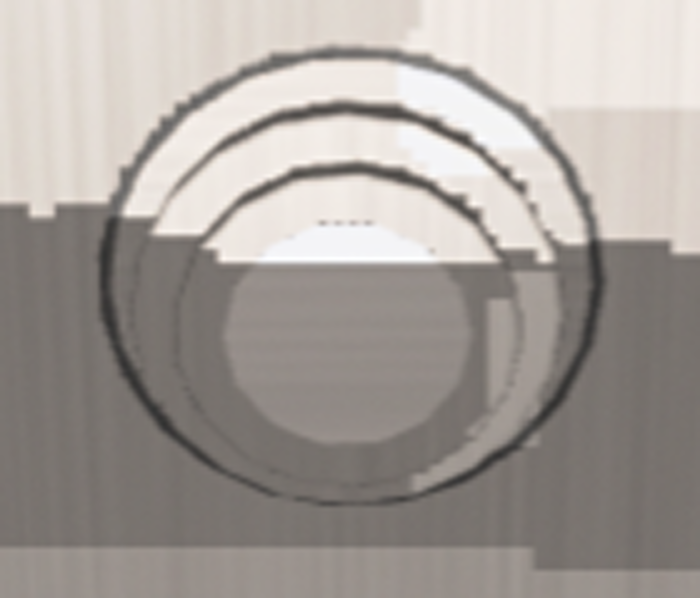

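View pics/w7b.png

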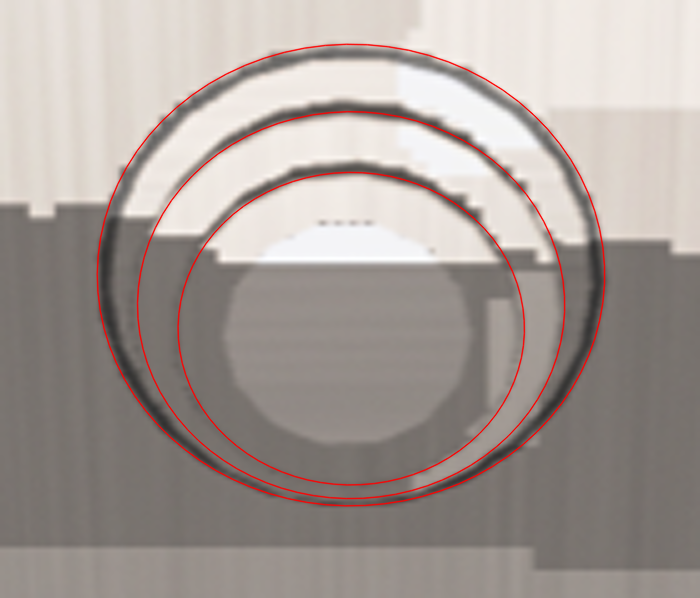

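The stack is concentric to within 1 mm. Next I'll take the lock view and the key view from the same relative height, so that camera bias cancels.

```bash
python3 - <<'E'
from station import robot
from h import *
import pickle
pi=np.pi
for nm,P,y in (("lock",[.501,.0636,.154],pi),("key",[.511,-.147,.150],2.80)):
    robot.movep(P,[pi,0,y]); robot.hold(.3)
    p,a=robot.read_ee_pos(),robot.read_ee_rot(); d=robot.read_camera("wrist"); print(nm,p,a,robot.read_time_s(),robot.read_contact_force())
    pickle.dump((d,p,a),open(f"{nm}.pkl","wb"));cv2.imwrite(f"pics/{nm}.png",d["img"])
    cv2.imwrite(f"pics/{nm}a.png",cv2.resize(d["img"][180:300,250:390],None,fx=5,fy=5,interpolation=cv2.INTER_CUBIC))
    C=cam(d,p,a); print(proj(d,C,[p-[0,0,.086]]))
    for t in ("plug_face","cal_key"): print(t,[(r["xy"],round(r["p"],2)) for r in robot.search_frame(t,d)])
E
```

```text
lock [0.50126729 0.06350991 0.1539977 ] [-3.14106562e+00  6.99114431e-05  3.14098078e+00] 25.4083 [-0.37990059 -0.39408674 -0.82821391]
[[319.25945808 249.24950786]]
plug_face [([318.2, 248.1], 0.74)]
cal_key [([31.7, 251.5], 0.78), ([400.5, 268.8], 0.34)]
key [ 0.51128725 -0.14585104  0.14998038] [ 3.14125594e+00 -9.29240297e-05  2.80210022e+00] 26.7083 [-0.24447018 -0.37221591 -0.32060855]
[[319.64359229 248.80780259]]
plug_face [([629.6, 128.7], 0.62)]
cal_key [([312.2, 240.5], 0.7)]
```

View pics/locka.png

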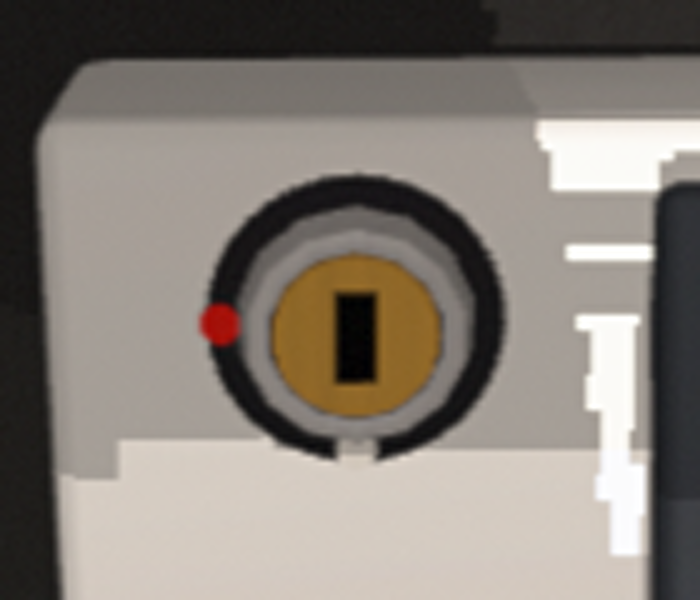

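View pics/keya.png

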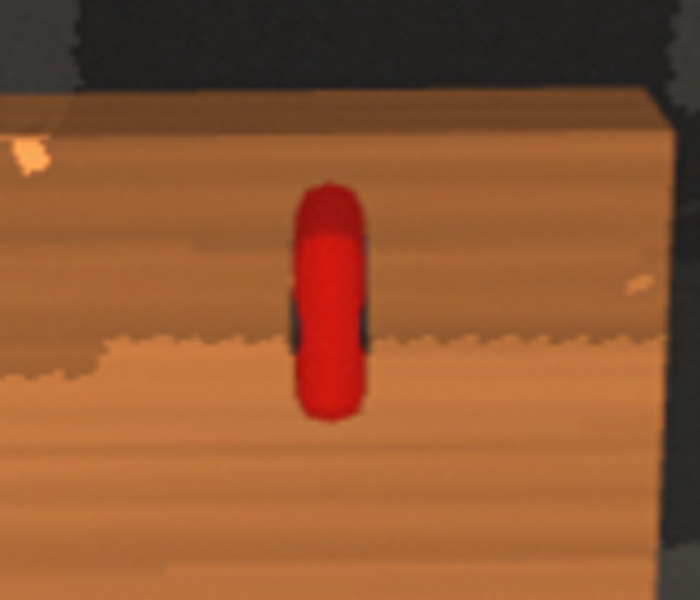

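View pics/key.png

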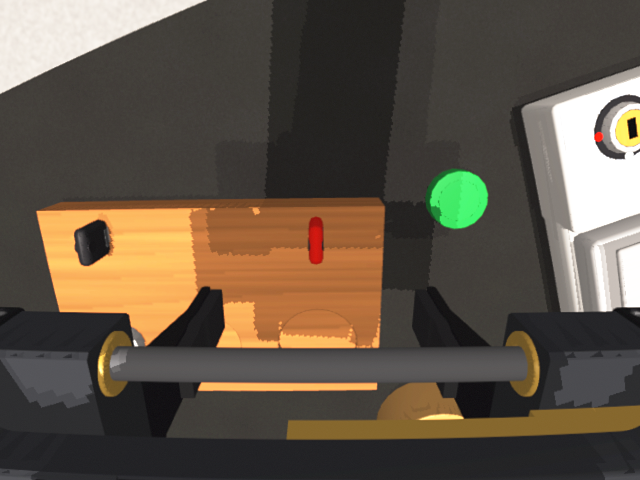

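```bash
python3 - <<'E'
from h import *
import pickle
d,p,a=pickle.load(open("lock.pkl","rb")); C=cam(d,p,a)
L=unproj(d,C,[[320.8,247.0]],.068)[0]; print("lock",L,"tool",(L-p)@rot(a))
# scale yaw from keyway/other edges: dots at deck z .06
D=unproj(d,C,[[250+357/5,180+448/5],[250+220/5,180+324/5]],[.060,.060]); print(D-L, [np.degrees(np.arctan2(v[1],v[0])) for v in (D-L)])
d,p,a=pickle.load(open("key.pkl","rb")); C=cam(d,p,a)
hsv=cv2.cvtColor(d["img"],cv2.COLOR_BGR2HSV); m=((hsv[...,1]>190)&(hsv[...,2]>90)&((hsv[...,0]<5)|(hsv[...,0]>175)))[200:280,290:345]
ys,xs=np.nonzero(m); print("mask",xs.min()+290,xs.max()+290,xs.mean()+290,ys.min()+200,ys.max()+200)
cols=[(r+200,np.nonzero(m[r])[0].mean()+290) for r in range(m.shape[0]) if m[r].sum()>8]
print("slope",np.polyfit(*np.array(cols).T,1))
r=.005; P=[]
for cx,cz,t0 in((.009,.059,0),(-.009,.059,90),(-.009,.037,180),(.009,.037,270)):
    for t in np.radians(np.linspace(t0,t0+90,10)): P.append([cx+r*np.cos(t),0,cz+r*np.sin(t)])
P=np.array(P)
def f(q):
    pr=proj(d,C,tf([q[0],q[1],-.338],P)); return [pr[:,1].min()-(ys.min()+200),pr[:,1].max()-(ys.max()+200),pr[:,0].mean()-(xs.mean()+290)]
s=least_squares(f,[.511,-.147]); K=s.x; print("key",K,s.fun,"tool",(np.r_[K,.064]-p)@rot(a))
# block yaw: far edge of top face
e=unproj(d,C,[[40,210],[384,205.5]],.032); print(e,np.arctan2(*(e[1]-e[0])[:2])) 
E
```

```text
lock [0.49969153 0.06452809 0.068     ] tool [0.00158239 0.00106254 0.08599704]
[[ 0.01931647  0.00050137 -0.008     ]
 [ 0.00113112 -0.01823768 -0.008     ]] [np.float64(1.4868078654024468), np.float64(-86.45099646837804)]
mask 309 322 315.4857621440536 217 263
slope [6.32411067e-03 3.13959991e+02]
key [ 0.50888295 -0.14803674] [-1.16532879e+00  1.14783248e+00 -2.17838017e-04] tool [ 0.00153122 -0.00289056  0.08597955]
[[ 0.42313361 -0.33721234  0.032     ]
 [ 0.50589387 -0.09444831  0.032     ]] 0.3285524171192026
```

```bash
python3 - <<'E'
from station import robot
from h import *
import pickle
pi=np.pi; X,Y=.5092,-.1471
robot.movep([X,Y,.085],[pi,0,2.802]); 
robot.move_straight([X,Y,.036],feed=.06); robot.hold(.2)
print(robot.read_contact_force(),robot.read_ee_pos())
robot.close_gripper(55); robot.hold(.1)
zg=robot.read_ee_pos(); print("w",robot.read_gripper_width(),zg,robot.read_contact_force(),robot.read_wrist_torque())
robot.move_straight([X,Y,.075],feed=.06)
print(robot.read_contact_force(),robot.read_gripper_width())
robot.move_straight([X,Y,.12],feed=.15)
robot.movep([.4997,.0655,.125],[pi,0,pi]); robot.hold(.25)
p,a=robot.read_ee_pos(),robot.read_ee_rot(); d=robot.read_camera("wrist"); print(p,a,robot.read_time_s(),robot.read_gripper_width(),robot.read_contact_force())
pickle.dump((d,p,a),open("w8.pkl","wb"));cv2.imwrite("pics/w8.png",d["img"])
cv2.imwrite("pics/w8a.png",cv2.resize(d["img"][200:360,230:410],None,fx=4.3,fy=3.7,interpolation=cv2.INTER_CUBIC))
s=robot.read_camera("scene"); cv2.imwrite("pics/s8.png",cv2.resize(s["img"][150:270,280:440],None,fx=5,fy=5,interpolation=cv2.INTER_CUBIC))
E
```

```text
[0.50223908 0.39792655 0.55787033] [ 0.50945446 -0.14708737  0.0363027 ]
w 0.10938557633237614 [ 0.50918922 -0.14709879  0.03599543] [-0.42020266  0.46867803 -0.69855161] [-0.01771621 -0.02144428 -0.00127077]
[-0.17501008  0.38343641 -0.69157117] 0.11175174813665151
[0.49988877 0.0639356  0.12494517] [-3.14123343e+00 -1.11976307e-05  3.13873443e+00] 32.075 0.1124027020290699 [-0.47636274 -0.2345634  -1.72888123]
```

View pics/w8a.png

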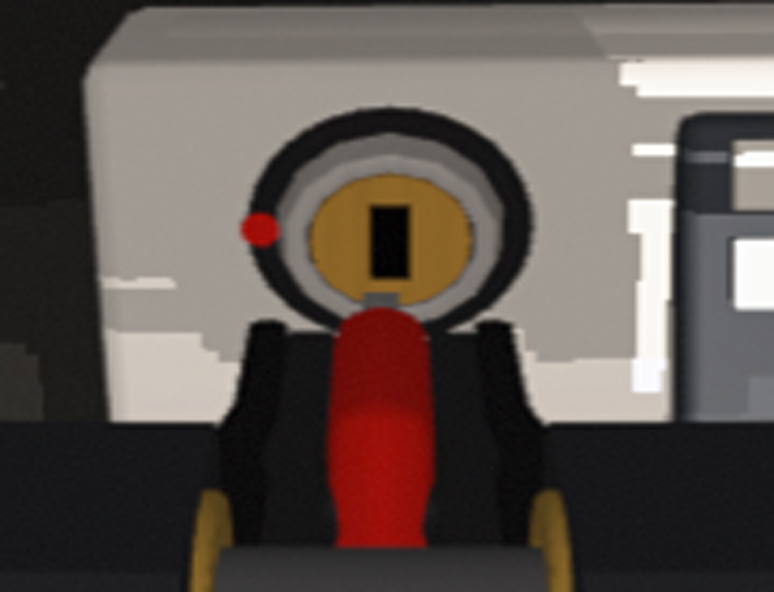

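View pics/s8.png

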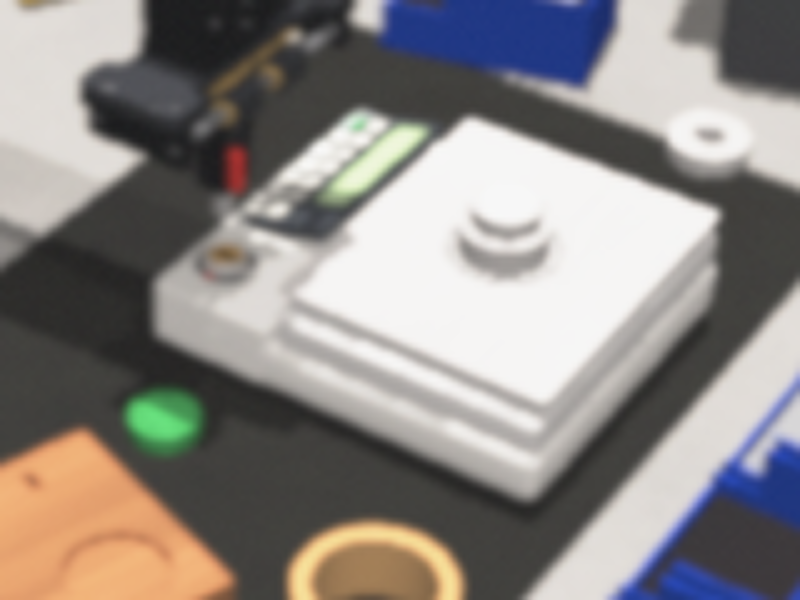

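```bash
python3 - <<'E'
from station import robot
from h import *
pi=np.pi; X,Y=.4997,.0655; A=[pi,0,pi]
robot.move_straight([X,Y,.102],A,feed=.06); robot.hold(.2)
print(robot.read_ee_pos(),robot.read_ee_rot()[2],robot.read_contact_force())
z=.102
while z>.0875:
    z-=.0015; robot.move_straight([X,Y,z],A,feed=.03)
    f=robot.read_contact_force(); print(round(z,4),np.round(robot.read_ee_pos(),4),np.round(f,1))
    if f[2]>8 or np.hypot(f[0],f[1])>8: break
print(robot.read_time_s())
E
```

```text
[0.49993505 0.06555438 0.10225732] -3.1415860793594987 [-0.10628075 -0.55138139 -0.42034447]
0.1005 [0.4997 0.0655 0.1005] [-0.5 -0.5 -0.8]
0.099 [0.4996 0.0655 0.0989] [-0.4  0.5 -0.2]
0.0975 [0.4996 0.0655 0.0974] [0.2 0.1 0. ]
0.096 [0.4996 0.0655 0.0959] [ 0.4 -0.2 -0.7]
0.0945 [0.4997 0.0655 0.0944] [-0.5 -1.1 -0.3]
0.093 [0.4996 0.0655 0.0929] [ 0.4  0.8 -0.2]
0.0915 [0.4996 0.0655 0.0914] [0.2 0.6 0. ]
0.09 [0.4996 0.0655 0.0899] [ 0.2 -0.5  0.2]
0.0885 [0.4996 0.0655 0.0884] [-0.4 -0.1 -1.3]
0.087 [0.4996 0.0655 0.0869] [-0.6 -0.2 -1.7]
35.3583
```

The key entered the mouth with no contact force. I'll work it in with a small wiggle along x.

```bash
python3 - <<'E'
from station import robot
from h import *
pi=np.pi; X,Y=.4997,.0655
z=.087; s=1
while z>.0722:
    z=max(z-.001,.072); s=-s
    robot.move_straight([X+s*.0009,Y,z],feed=.025)
    f=robot.read_contact_force(); print(round(z,4),np.round(robot.read_ee_pos(),4),np.round(f,1))
    if f[2]>30: print("catch");break
print(robot.read_time_s(),robot.read_gripper_width())
E
```

```text
0.086 [0.4992 0.0655 0.0861] [ 2.1  0.4 -1.2]
0.085 [0.5004 0.0655 0.0848] [-0.2 -0.5 -1.3]
0.084 [0.4991 0.0655 0.0841] [ 3.5 -0.4 -1.7]
0.083 [0.5001 0.0655 0.0827] [-0.8 -0.1 -0. ]
0.082 [0.4992 0.0655 0.0821] [ 3.2  0.1 -1.6]
0.081 [0.4999 0.0655 0.0806] [-1.3  0.5 -1.5]
0.08 [0.4992 0.0655 0.0801] [ 2.   0.1 -2.1]
0.079 [0.5001 0.0656 0.0787] [-1.2 -0.2 -0.7]
0.078 [0.4995 0.0655 0.0783] [ 2.7 -0.2  1.3]
0.077 [0.5002 0.0655 0.0766] [ 0.4  0.1 -2.1]
0.076 [0.4993 0.0654 0.0762] [ 3.8  0.6 -1.4]
0.075 [0.5    0.0655 0.0747] [-1.2 -0.7 -0.5]
0.074 [0.4992 0.0654 0.0741] [ 3.6 -0.2 -2.2]
0.073 [0.4999 0.0655 0.0726] [ 0.   0.2 -0.1]
0.072 [0.4992 0.0655 0.0722] [ 2.4 -0.5 -1.3]
39.1083 0.10891927683613788
```

```bash
python3 - <<'E'
from station import robot
from h import *
import pickle
pi=np.pi; X,Y=.4998,.0655
robot.move_straight([X,Y,.072],feed=.02)
z=.072
while z>.067:
    z-=.0005; robot.move_straight([X,Y,z],feed=.02); f=robot.read_contact_force()
    print(round(z,4),np.round(robot.read_ee_pos(),4),np.round(f,1))
    if f[2]>9: break
robot.hold(.2); print(robot.read_ee_pos(),robot.read_contact_force(),robot.read_time_s())
p,a=robot.read_ee_pos(),robot.read_ee_rot(); d=robot.read_camera("wrist")
cv2.imwrite("pics/w9a.png",cv2.resize(d["img"][200:360,230:410],None,fx=4.3,fy=3.7,interpolation=cv2.INTER_CUBIC))
E
```

```text
0.0715 [0.4997 0.0655 0.0718] [-1.8  0.   7.8]
0.071 [0.4997 0.0655 0.0717] [-4.6  0.3 14.6]
[0.49974497 0.06552721 0.07171288] [-4.76164493 -0.27445609 14.2618744 ] 40.0583
```

View pics/w9a.png

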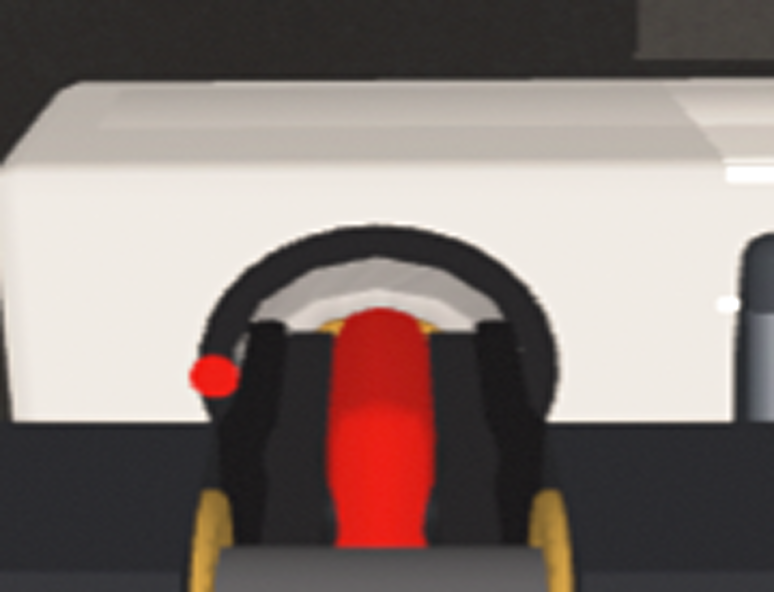

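The key seats firmly at TCP z ≈ 0.0717, which is the expected home height. I'll turn it clockwise in small steps now.

```bash
python3 - <<'E'
from station import robot
from h import *
pi=np.pi; X,Y=.4998,.0655; z=.071
ang=0
while ang<1.77-1e-6:
    ang=min(ang+.15,1.77)
    t=robot.read_time_s()
    robot.movep([X,Y,z],[pi,0,pi-ang])
    f=robot.read_contact_force(); m=robot.read_wrist_torque()
    print(round(ang,2),np.round(robot.read_ee_pos(),4),np.round(robot.read_ee_rot()[2],3),np.round(f,1),np.round(m,3),round(robot.read_time_s()-t,2))
    if np.abs(f).max()>35: print("stop");break
print(robot.read_time_s(),robot.read_gripper_width())
E
```

```text
0.15 [0.4998 0.0657 0.0717] 2.991 [-5.3 -0.3 14.7] [0.052 1.078 0.005] 0.26
0.3 [0.5    0.0659 0.0717] 2.841 [-4.4  0.2 13.3] [ 0.205  0.931 -0.028] 0.26
0.45 [0.5001 0.0659 0.0717] 2.691 [-3.8  2.2 12.7] [0.176 0.798 0.019] 0.25
0.6 [0.5003 0.066  0.0718] 2.541 [-2.6  2.  12.8] [0.218 0.651 0.039] 0.25
0.75 [0.5003 0.066  0.0718] 2.391 [-2.8  1.5 12.6] [0.243 0.592 0.011] 0.25
0.9 [0.5004 0.0661 0.0718] 2.241 [-1.6  1.5 10.8] [ 0.358  0.511 -0.009] 0.25
1.05 [0.5006 0.0662 0.0718] 2.091 [-1.   2.5 11.4] [0.526 0.37  0.083] 0.25
1.2 [0.5007 0.0663 0.0718] 1.941 [-0.9  2.2 11.1] [0.532 0.215 0.066] 0.25
1.35 [0.5009 0.0663 0.0718] 1.791 [0.7 1.9 9.3] [0.579 0.021 0.037] 0.25
1.5 [0.5011 0.0664 0.0718] 1.641 [1.1 3.8 8.1] [ 0.598 -0.145  0.001] 0.25
1.65 [0.5012 0.0664 0.0719] 1.491 [1.9 3.2 6.6] [ 0.57  -0.405  0.056] 0.26
1.77 [0.5013 0.0664 0.0719] 1.372 [2.2 2.5 7. ] [ 0.536 -0.544  0.088] 0.25
43.1333 0.11054873617788782
```

```bash
python3 - <<'E'
from station import robot
from h import *
import pickle
pi=np.pi; X,Y=.5010,.0663; z=.0705
for ang in (1.80,1.84,1.88):
    robot.movep([X,Y,z],[pi,0,pi-ang]); robot.hold(.1)
    ms=[];fs=[]
    for i in range(4): ms.append(robot.read_wrist_torque()); fs.append(robot.read_contact_force()); robot.hold(.03)
    m=np.mean(ms,0); f=np.mean(fs,0)
    print(ang,np.round(robot.read_ee_pos(),4),np.round(robot.read_ee_rot()[2],3),np.round(f,1),np.round(m,3))
    if m[2]>.3: break
p,a=robot.read_ee_pos(),robot.read_ee_rot(); d=robot.read_camera("wrist")
cv2.imwrite("pics/w10.png",d["img"])
cv2.imwrite("pics/w10a.png",cv2.resize(d["img"][200:360,230:410],None,fx=4.3,fy=3.7,interpolation=cv2.INTER_CUBIC))
print(robot.read_time_s(),robot.read_gripper_width())
E
```

```text
1.8 [0.5016 0.0665 0.0717] 1.342 [-4.7  0.7 20.1] [0.076 1.346 0.205]
1.84 [0.5016 0.0665 0.0717] 1.302 [-5.   0.9 19.8] [0.087 1.3   0.219]
1.88 [0.5017 0.0666 0.0717] 1.262 [-5.1  0.7 20. ] [0.093 1.288 0.364]
44.6333 0.11089970714091528
```

View pics/w10a.png

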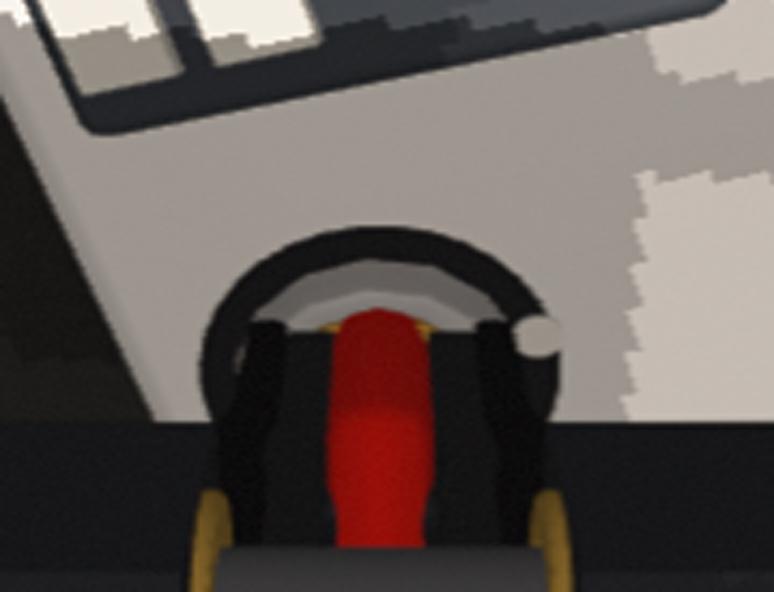

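View pics/w10.png

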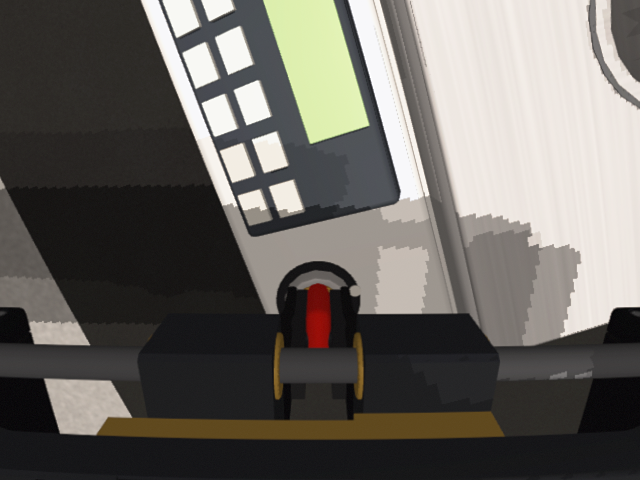

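```bash
python3 - <<'E'
from station import robot
from h import *
s=robot.read_camera("scene"); cv2.imwrite("pics/s11.png",cv2.resize(s["img"][150:330,200:440],None,fx=3.3,fy=3.3,interpolation=cv2.INTER_CUBIC))
robot.hold(.5)
print(robot.read_contact_force(),robot.read_wrist_torque(),robot.read_ee_pos(),robot.read_gripper_width(),robot.read_time_s())
E
```

```text
[-5.40627265  0.69260236 19.6140536 ] [0.10796207 1.31747342 0.37008784] [0.50164003 0.06656138 0.07171257] 0.11046876088541299 45.1833
```

View pics/s11.png

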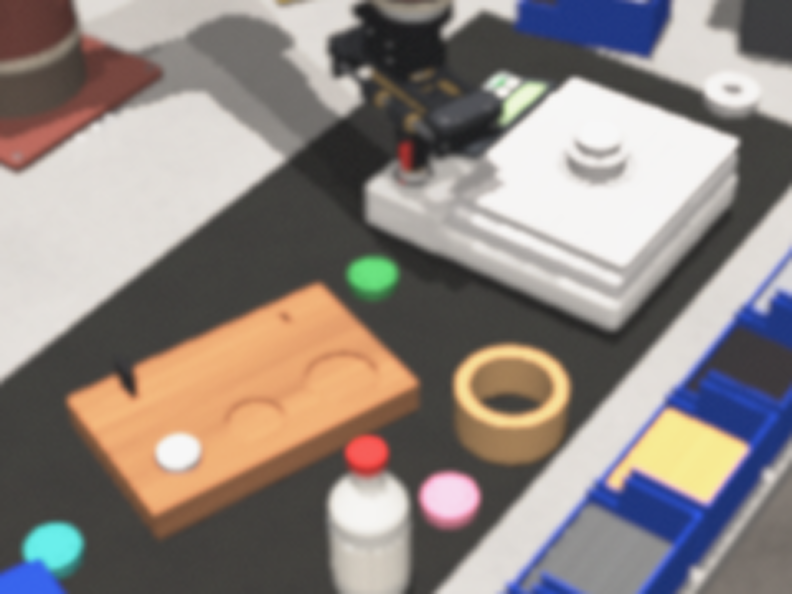

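The stack is on the pan, the red key is in the switch and turned, and the black key, 100 g weight and look-alikes haven't moved. I'm handing the job in.

```bash
python3 -c "
from station import robot
print(robot.finish_job(), robot.read_time_s())"
```

```text
the job is handed in; nothing more can be done
the job is handed in; nothing more can be done
```

The calibration job is done and handed in at about 45 s. The 500 g weight is in the pan's ring with the 200 g on top. The red key is fully home, turned to its stop and still gripped.

- **Stack:** in the wrist view taken right after placing the 200 g, the ring and both weights were concentric to within about 1 mm. I did not measure it again after turning the key, but the last scene view shows it still standing.
- **Key:** it went in with a small wiggle and under 5 N of force, then met a firm stop at the expected home height. It stayed at that height through the turn and is held down with about 20 N.
- **Turn:** I turned the gripper 1.88 rad clockwise, a quarter turn plus about 0.3. The twisting torque rose to about 0.37 N m, well above the spring's 0.08, so I take the plug to be at its stop. I could not read the plug's angle directly.
- **Everything else:** the 100 g weight, black key, look-alikes, tape roll and cleaner looked unmoved in the last scene view. The carton and most of the parts bin were outside that crop.

One measurement disagreed along the way: the 500 g weight sat about 2 mm off in the gripper compared with the first wrist picture. I took that picture possibly before the arm had settled; I corrected for the offset when placing the weight.

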